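Retaining bar across an appliance control board

ROBOT

A 6-joint arm with a two-finger parallel gripper is mounted at the origin on the work surface. World frame = base frame: x ahead of the robot, y to its left, z up, the work surface at z = 0. Lengths are in m, angles in rad, forces in N, time in s.
With the tool pointing down it reaches from about 0.2 to 0.875 m from the base axis. Payload 3.4 kg.
Tool frame: the origin (TCP) lies at the very end of the fingers, on their centre line; the grasp point (between the pads) lies bot.grip_point_offset behind it (bot.grip_point_offset is the distance from the TCP to the grasp point, in m); z points along the fingers, y is the direction in which the jaws open and shut (so a half turn about z gives the same grasp; the last joint's range is limited). The gripper opens to 94 mm and grips with 3 to 60 N. Pads are 16 mm wide; open, the fingers measure 119 mm over their backs; the gripper's body (75 mm by 177 mm) begins 78 mm behind the grasp point.
Start: joints at [-1.388, 0.276, 1.505, -0, 1.361, -0.121], TCP at [0.172, -0.549, 0.205] pointing down, gripper open.
Joint ranges: [-2.89, 2.89], [-0.75, 2.08], [0.22, 2.7], [-1.18, 4.32], [0.11, 2.71], [-2.7, 2.7]. Speed limits (rad/s): [2.57, 2.57, 3.14, 3.14, 3.14, 3.14].

INTERFACE

Orientations are given as a unit quaternion [x, y, z, w].
In Python, from station import bot gives the robot as it stands. The module is installed in compiled form; this text tells all that it offers.
- The arm moves only by the shell command python3 -m handwheel 'ROWS' [OPENING]. ROWS is JSON, a list that holds one entry, the list of rows, each a list of 6 numbers: the shift along the world's x, y, z in mm, then the turn, a rotation vector about the world's x, y, z in rad. In form: [[[x, y, z, ax, ay, az], ...]]. A call has 1 to 5 rows; each row shifts and turns the pose as measured when the row begins; what a row does not reach is not made up. A row lasts 1/8 s, in which the tool goes at most 62.5 mm and 10.7 degrees, less where a joint would pass 70% of its speed; a pose out of reach is approached as far as the arm can. A call is refused whole if a number of a shift passes 62.5 or a number of a turn 0.188, either way. A call with a gripper value outside its range is refused whole. OPENING is the finger opening in mm, from 0 to 94, set as the call begins (- or left out, the last holds). The fingers move at their own pace and stop on an object; the grip force is fixed at half the most. Time passes only in rows, so rows that do not move let the fingers close. It gives the time, the measured TCP pose, the force and the opening at its end, in the units of the state.
- bot.sense(): the state, without advancing time (a new reading comes with each control period).
- bot.read_camera(name): name is "scene" or "side" or "wrist"; returns a dict with "color" (420x560x3 uint8, red, green, blue), "K" (3x3 intrinsics, pixels), "cam_to_world" (4x4, takes a point from camera to world coordinates). Camera axes: x right, y down, z forward; pixel columns grow to the right and rows downward; lengths in m; the calibration is good to about 2 mm. A picture is of the moment at which its call begins. There is no depth.
- bot.sign_off(): hands the job in, once; it reports no verdict.
The state is a dict: "clock": time; "joint_positions": joint angles; "qvel": joint speeds; "effort": joint torques, N m; "position": TCP position; "orientation": TCP orientation; "wrist_force": force on the tool from outside, world axes, zero at the start; "moment": the same for the moment, N m; "width": finger opening in m.
Only numpy, scipy, OpenCV 4.12 (cv2) and the standard library are available. Lean on these libraries where they do the work, as an engineer would, in place of code of your own. Each camera call takes 0.05 s, during which the arm holds its last target.

TASK

Lay the yellow retaining bar gently across the two grey supports of the appliance base, centred between them, in front of the two sprung orange fingers, and let go of it. Then push it back along the supports so that it slips beneath both fingers and sits fully home against both red stops, with the fingers bearing down on it. Do not touch the green circuit board with bar or gripper, and leave the other things on the bench where they are.

Things in the scene. Friction and masses are not known exactly. Their poses are not given: they have to be found in the camera images.
- base: Fixed round appliance base, black moulding on a white rim, diameter 350 mm; origin at its centre on the bench, z up. -x is its open front; the bar is pushed towards +x. Grey supports at y = +95 and -95 mm: each 40 mm wide in y, from x = -85 to +55 mm, flat top 55 mm above the bench. Silver motor at x = 125, y = 0, 52 mm high; black bosses at x = -125, y = +60 and -60 mm, 37 mm high.
- stop_left (a point): Middle of the front face of the red stop on the left (+y) support: x = 40, y = 107, z = 66 mm in the base frame. The stop covers y = 99 to 115 mm and is 77 mm high.
- stop_right (a point): The same for the red stop on the right (-y) support, y = -107 mm.
- bar_center (a point): Centre (half-way up) of the loose yellow retaining bar, 250 mm long along its y axis, 22 mm wide along its x axis, 14 mm thick along z, about 190 g, plain and the same either way round. It starts flat on the bench.
- lay_point (a point): Point fixed in the base at x = -45, y = 0, z = 62 mm, axes as the base: a good place for the bar's centre when it is first laid across the supports in front of the fingers, its length along the base's y. Its centre may lie from 70 to 10 mm in front (-x) of the base's centre.
- home_point (a point): Point fixed in the base at x = 29, y = 0, z = 62 mm, axes as the base: where the bar's centre is when it is fully home against both stops under both fingers, its length along the base's y.
- hold_left (a joint): Lift of the sprung orange finger over the left (+y) support, rad: 0 at rest, about 0.09 with the bar beneath, at most 0.7. Blade 14 mm wide (y 78 to 92 mm), hinged behind at x = 85, z = 50 mm in the base frame. At rest its lowest edge (x = 29 mm) is 9 mm above the support. It bears down with about 1.5 N; pushing the bar under both takes about 8 to 18 N.
- hold_right (a joint): The same for the finger over the right (base -y) support, at y = -78 to -92 mm.
- nose_left (a point): Underside of the upturned front tip of the left finger: at rest x = -4, y = 85, z = 81.5 mm in the base frame. From here the underside slopes down to the lowest edge; a bar pushed back along the supports meets the slope when its centre is at about x = 9 mm and lifts the finger by itself.
- nose_right (a point): The same for the right finger: x = -4, y = -85, z = 81.5 mm.
- board_center (a point): Loose green circuit board, 110 x 124 mm, lying in guides on the base between the supports; this point is 22 mm above the bench at the middle of the board, 4 mm behind the base's centre. Its aluminium heat sink, under the home place of the bar, is highest: its top is 48 mm above the bench, 7 mm below the supports' tops. In front of the heat sink nothing on it is higher than 38 mm.
- meter_center (a point): Red multimeter, 160 x 80 x 42 mm, bystander; its centre.
- dish: Steel bowl, 72 mm across and 28 mm high, bystander; origin at its underside.
- tape: Blue tape roll, 68 mm across and 19 mm high, bystander; origin at its underside.

How it is judged:
On the way:
1. the bar lies flat across both supports in front of the fingers, let go (z of bar_center in the frame of base between 0.059 and 0.065 m and angle between bar's own z axis and vertical below 0.05 rad and x of bar_center in the frame of base between -0.08 and 0 m and y of bar_center in the frame of base between -0.02 and 0.02 m and angle between the y axis of bar and the y axis of base, either way round below 0.2 rad and contact force between the fingers and bar below 0.1 N and linear speed of bar below 0.02 m/s), for 0.2 s.
At the end, for the whole second after the job is handed in: Bar at rest, flat on both supports: centre within 4 mm of home against the stops and 15 mm of centred, square within 0.03 rad; both orange fingers lifted by it 0.05 to 0.14 rad and pressing on it with over 0.5 N each; circuit board within 5 mm of its start (z of bar_center in the frame of base between 0.059 and 0.065 m and angle between bar's own z axis and vertical below 0.05 rad and x of bar_center in the frame of base between 0.025 and 0.033 m and y of bar_center in the frame of base between -0.015 and 0.015 m and angle between the y axis of bar and the y axis of base, either way round below 0.03 rad and value of joint hold_left between 0.05 and 0.14 rad and value of joint hold_right between 0.05 and 0.14 rad and contact force between each of hold_left, hold_right and bar above 0.5 N and linear speed of bar below 0.01 m/s and distance of board_center from where it was at the start of the episode below 0.005 m); the robot touches nothing.
It fails at once if the bar or the gripper touches the circuit board (more than 0.5 N) (contact force between any of bar, the fingers, the arm and board above 0.5 N).
It fails at once if the bar is dropped or flung: faster than 0.5 m/s while the gripper is not touching it (linear speed of bar above 0.5 m/s and contact force between the fingers and bar below 0.05 N).
It fails at once if the multimeter, bowl or tape roll is shifted more than 20 mm (distance of any of meter_center, dish, tape from where it was at the start of the episode above 0.02 m).
It also fails if it takes over 58 s, if anything falls off the work surface, if the arm or the gripper's body presses on something with over 40 N, if the wrist force passes 120 N, or if a joint passes its speed limit or range.

## Working session

There is one attempt and no reset: what is moved stays moved. The work goes in short steps, Python scripts to look and compute and a shell command to move; the robot and the scene stay as the last step left them, time stands still between calls to the robot, and variables do not carry over. Pictures are saved under pics/ and viewed, and the job is handed in when it is done.

```bash
mkdir -p pics; ls; python3 - <<'E'
from station import bot
import cv2
s=bot.sense();print({k:(v if not hasattr(v,'__len__') else [round(float(x),4) for x in v]) for k,v in s.items()}, bot.grip_point_offset)
for n in ["scene","side","wrist"]:
    c=bot.read_camera(n);cv2.imwrite(f"pics/{n}0.png",c["color"][:,:,::-1]);print(n,c["K"].round(1).tolist(),c["cam_to_world"].round(4).tolist())
E
```

```text
pics
{'clock': 0.0, 'joint_positions': [-1.388, 0.2766, 1.5061, 0.0, 1.3607, -0.121], 'qvel': [0.0016, 0.0002, -0.0003, -0.0006, -0.0008, -0.0004], 'effort': [-0.0006, -40.4591, -23.7233, 0.0701, 0.0345, -0.0001], 'position': [0.1719, -0.5481, 0.2046], 'orientation': [0.9885, 0.1513, -0.0, -0.0009], 'wrist_force': [-0.2051, 0.4223, -0.2074], 'moment': [-0.01, 0.0074, 0.0082], 'width': 0.0940761742467097} 0.0188
scene [[454.2, 0.0, 284.6], [0.0, 454.2, 200.4], [0.0, 0.0, 1.0]] [[-0.0602, 0.5818, -0.8111, 1.5184], [0.998, 0.0188, -0.0606, 0.0659], [-0.02, -0.8131, -0.5818, 0.7411], [0.0, 0.0, 0.0, 1.0]]
side [[493.1, 0.0, 273.3], [0.0, 493.1, 208.5], [0.0, 0.0, 1.0]] [[-0.8765, -0.2426, 0.4157, -0.0494], [-0.4813, 0.4552, -0.7491, 1.1628], [-0.0075, -0.8567, -0.5157, 0.8834], [0.0, 0.0, 0.0, 1.0]]
wrist [[339.3, 0.0, 278.8], [0.0, 339.3, 204.9], [0.0, 0.0, 1.0]] [[0.3, -0.9183, -0.2583, 0.2472], [-0.9539, -0.2891, -0.08, -0.5254], [-0.0012, 0.2704, -0.9627, 0.3836], [0.0, 0.0, 0.0, 1.0]]
```

View pics/scene0.png

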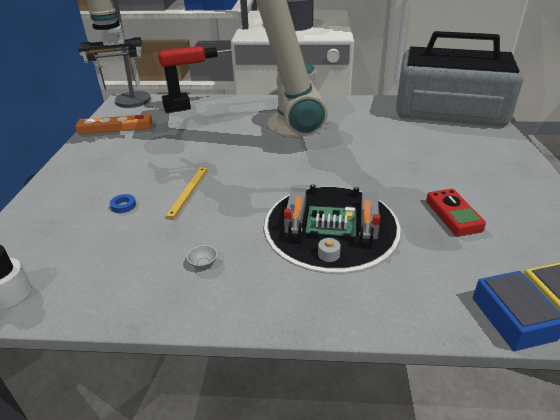

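View pics/side0.png

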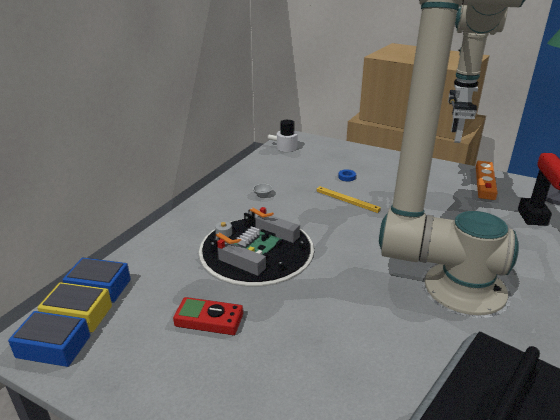

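View pics/wrist0.png

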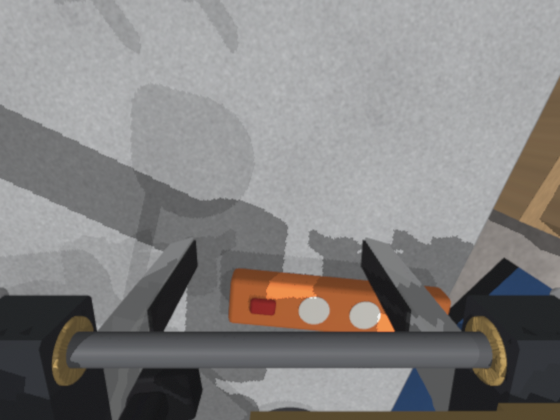

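The scene view shows the bar from (169,215) to (205,170), the base around (332,227), the tape at (122,203), the bowl at (202,258) and the meter at (455,212). I'll enlarge crops to read exact points.

```bash
cat > h.py <<'E'
import cv2,numpy as np
from station import bot
def crop(src,x0,y0,w,h,f,out,grid=10):
    im=cv2.imread(src)[y0:y0+h,x0:x0+w]
    im=cv2.resize(im,None,fx=f,fy=f,interpolation=cv2.INTER_CUBIC)
    for i in range(0,w,grid):
        cv2.line(im,(i*f,0),(i*f,6),(255,0,255),1)
        if i%(2*grid)==0: cv2.putText(im,str(x0+i),(i*f,16),0,0.35,(255,0,255),1)
    for i in range(0,h,grid):
        cv2.line(im,(0,i*f),(6,i*f),(255,0,255),1)
        if i%(2*grid)==0: cv2.putText(im,str(y0+i),(8,i*f+4),0,0.35,(255,0,255),1)
    cv2.imwrite(out,im)
E
python3 - <<'E'
from h import *
crop("pics/scene0.png",255,175,150,100,5,"pics/c1.png")
crop("pics/scene0.png",105,155,130,115,5,"pics/c2.png")
crop("pics/side0.png",190,195,130,90,6,"pics/c3.png")
crop("pics/side0.png",305,165,90,60,8,"pics/c4.png")
E
```

```text
(no output)
```

View pics/c1.png

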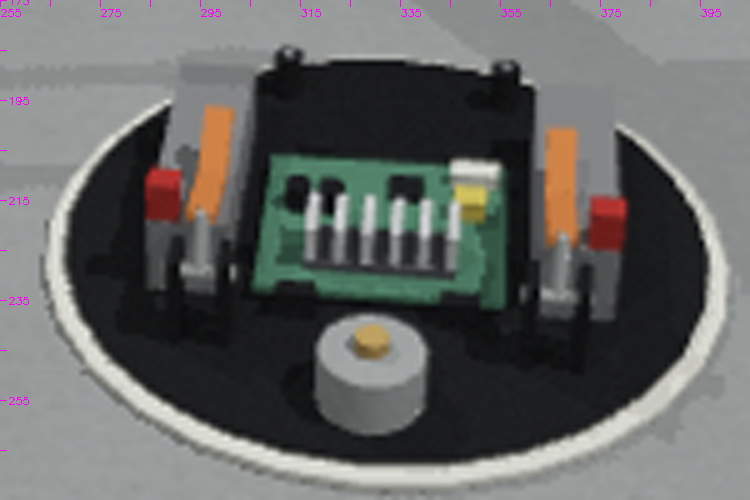

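View pics/c2.png

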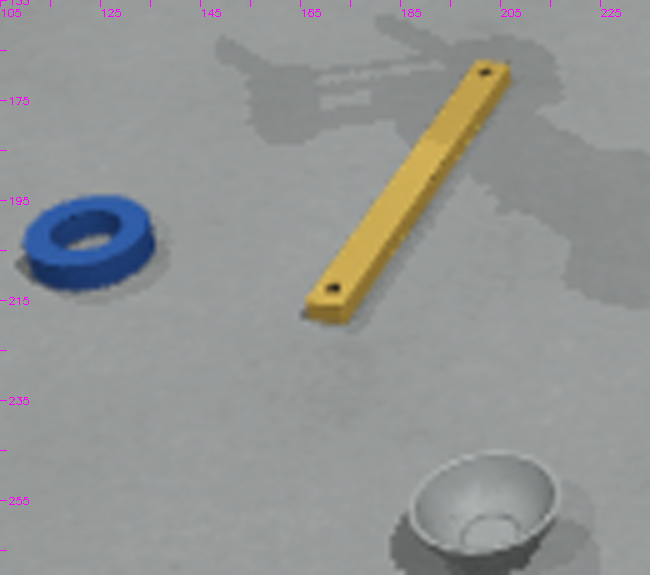

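View pics/c3.png

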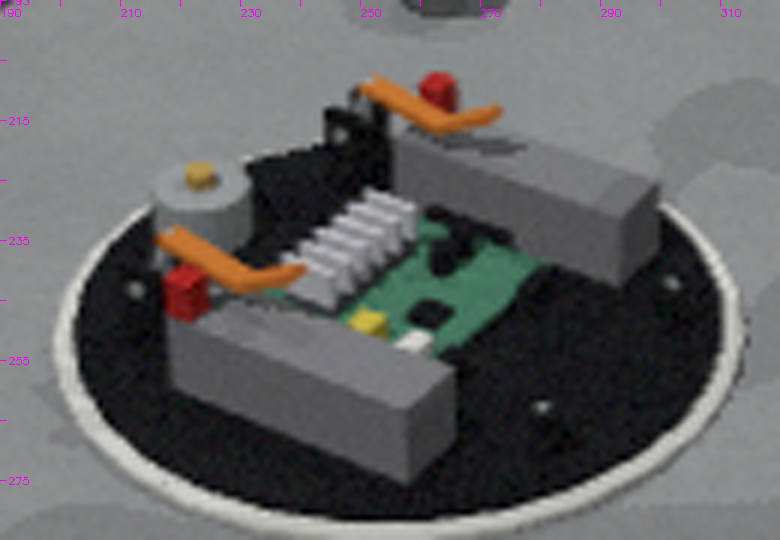

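View pics/c4.png

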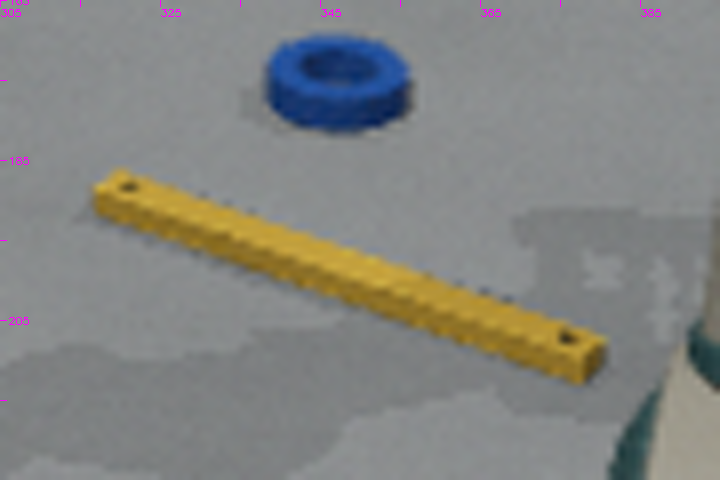

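```bash
cat >> h.py <<'E'
C={}
import json,os
def cams():
    return {n:bot.read_camera(n) for n in ("scene","side")}
def proj(c,P):
    T=np.linalg.inv(c["cam_to_world"]);p=T[:3,:3]@P+T[:3,3];q=c["K"]@p;return q[:2]/q[2]
def ray(c,uv):
    d=c["cam_to_world"][:3,:3]@np.linalg.solve(c["K"],[uv[0],uv[1],1.]);return c["cam_to_world"][:3,3],d/np.linalg.norm(d)
def tri(*cu):
    A=np.zeros((3,3));b=np.zeros(3)
    for c,uv in cu:
        o,d=ray(c,uv);M=np.eye(3)-np.outer(d,d);A+=M;b+=M@o
    return np.linalg.solve(A,b)
def onz(c,uv,z):
    o,d=ray(c,uv);return o+d*(z-o[2])/d[2]
E
python3 - <<'E'
from h import *
from scipy.optimize import least_squares
c=cams();sc,si=c["scene"],c["side"]
h1=tri((sc,(171.6,212.6)),(si,(321,188.4)));h2=tri((sc,(202.2,169.4)),(si,(375.9,207.1)))
print("holes",h1,h2,"mid",(h1+h2)/2,"dist",np.linalg.norm(h1-h2),"yaw axis",np.arctan2(*(h1-h2)[[1,0]]))
for cc,a,b in((sc,(171.6,212.6),(202.2,169.4)),(si,(321,188.4),(375.9,207.1))):
    A,B=onz(cc,a,.014),onz(cc,b,.014);print(A,B,(A+B)/2)
obs=[(si,(-85,115,55),(257.8,263)),(si,(-85,75,55),(265.8,256.7)),(si,(-85,-75,55),(293.3,231.2)),(si,(-85,-115,55),(300,225.5)),
(si,(-4,85,83),(240.5,239.5)),(si,(-4,-85,83),(273.3,213.3)),(si,(125,0,52),(223.7,226.2)),
(sc,(-4,85,84),(367.4,200.6)),(sc,(-4,-85,84),(299,196.4)),(sc,(-125,60,37),(356,188.6)),(sc,(-125,-60,37),(312.8,185.4)),(sc,(125,0,52),(329.2,245))]
def W(p,m):
    m=np.array(m)/1000;s,k=np.sin(p[2]),np.cos(p[2]);return np.array([p[0]+k*m[0]-s*m[1],p[1]+s*m[0]+k*m[1],m[2]+p[3]])
f=lambda p:np.concatenate([proj(cc,W(p,m))-u for cc,m,u in obs])
for fixz in (1,0):
    g=(lambda q:f([*q,0])) if fixz else f
    r=least_squares(g,[.6,.15,0]+([] if fixz else [0]),loss="soft_l1");print(r.x);print(r.fun.reshape(-1,2).round(1).tolist())
p=[*least_squares(lambda q:f([*q,0]),[.6,.15,0],loss="soft_l1").x,0]
for n,m in dict(lay=(-45,0,62),home=(29,0,62)).items(): print(n,W(p,m))
for n,u in dict(tape=(122,203),dish=(202,258),meter=(455,212)).items(): print(n,onz(sc,u,.015))
E
```

```text
holes [ 0.56739689 -0.3100641   0.01203662] [ 0.34641322 -0.27363505  0.01281471] mid [ 0.45690505 -0.29184957  0.01242566] dist 0.22396755839561136 yaw axis -0.16338011520037482
[ 0.57034991 -0.30876272  0.014     ] [ 0.34985383 -0.27218413  0.014     ] [ 0.46010187 -0.29047343  0.014     ]
[ 0.56606279 -0.30729604  0.014     ] [ 0.34590508 -0.27347855  0.014     ] [ 0.45598394 -0.2903873   0.014     ]
[ 0.59158976  0.11615418 -0.07613628]
[[-0.3, 0.6], [-0.2, -0.5], [-0.1, 0.0], [-0.0, -0.4], [-0.7, 1.4], [-0.7, 1.0], [-0.6, -3.0], [-0.4, -0.6], [-0.3, -0.6], [-0.1, -0.6], [-0.3, -0.0], [-0.1, -3.7]]
[ 0.59144169  0.11601446 -0.07535445 -0.00122977]
[[-0.2, 0.9], [-0.1, -0.1], [-0.0, 0.3], [0.0, -0.1], [-0.6, 1.7], [-0.7, 1.3], [-0.5, -2.7], [-0.5, -0.2], [-0.4, -0.2], [-0.2, -0.3], [-0.4, 0.3], [-0.1, -3.4]]
lay [0.54672012 0.11957701 0.062     ]
home [0.62050575 0.11394836 0.062     ]
tape [ 0.53282119 -0.45788228  0.015     ]
dish [ 0.74416709 -0.18966552  0.015     ]
meter [0.54370838 0.43996736 0.015     ]
```

Both views agree: bar top is at 12–14 mm with holes 224 mm apart. The bar centre is about (0.457, −0.291) with its long axis at −0.163 rad. The base is at (0.5915, 0.116) with yaw −0.076, and the fit residuals are under 1.5 px except the motor, which I don't need. I'll move above the bar.

```bash
python3 -m handwheel '[[[57,51,0,0,0,-0.1],[57,51,-10,0,0,-0.1],[57,51,-15,0,0,-0.1],[57,51,-15,0,0,-0.1],[57,51,-15,0,0,-0.07]]]' 94
python3 -m handwheel '[[[0,0,0,0,0,0]]]'
cat >> h.py <<'E'
from scipy.spatial.transform import Rotation as R
def st():
    s=bot.sense();r=R.from_quat(s["orientation"]).as_matrix()
    print("t%.2f"%s["clock"],"pos",np.round(np.array(s["position"])*1000,1),"xyaw %.4f"%np.arctan2(r[1,0],r[0,0]),"z",r[:,2].round(3),"F",np.round(s["wrist_force"],1),"M",np.round(s["moment"],2),"w %.4f"%s["width"],"q",np.round(s["joint_positions"],2))
def snap(n,out):
    c=bot.read_camera(n);cv2.imwrite("pics/"+out,c["color"][:,:,::-1]);return c
E
python3 -c "
from h import *
st();c=snap('wrist','w1.png')
print([proj(c,np.array(p)).round(0).tolist() for p in ([.5674,-.31,.014],[.3464,-.2736,.014],[.457,-.291,.014])])"
```

```text
clock: 0.88
position: [0.4038, -0.3423, 0.1606]
orientation: [0.995, -0.096, 0.001, 0.002]
wrist_force: [0.5, 0.6, 0.1]
width: 0.0941
clock: 1.0
position: [0.4058, -0.3386, 0.1596]
orientation: [0.996, -0.093, 0.0, 0.001]
wrist_force: [-0.9, -0.3, 0.5]
width: 0.0942
t1.00 pos [ 405.8 -338.6  159.6] xyaw -0.1859 z [ 0.001 -0.001 -1.   ] F [-0.9 -0.3  0.5] M [0.05 0.06 0.  ] w 0.0942 q [-0.83  0.24  1.68 -0.    1.22  0.93]
[[211.0, 20.0], [227.0, 259.0], [219.0, 151.0]]
```

View pics/w1.png

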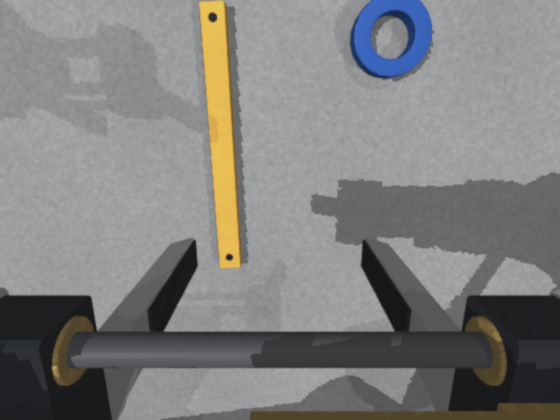

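The wrist view shows the holes at (212,17) and (229,257), within 3 px of the prediction. I'll refine from the wrist ray at z = 14 mm.

```bash
python3 -c "
from h import *
c=snap('wrist','w1b.png');A,B=onz(c,(212,17),.014),onz(c,(229,257),.014);print(A,B,(A+B)/2,np.arctan2(*(A-B)[[1,0]]),np.linalg.norm(A-B));st()"
```

```text
[ 0.56832924 -0.31391902  0.014     ] [ 0.34702469 -0.27802975  0.014     ] [ 0.45767696 -0.29597439  0.014     ] -0.16077172521897845 0.22419576895131527
t1.10 pos [ 404.  -341.9  160.4] xyaw -0.1892 z [ 0.001 -0.004 -1.   ] F [ 0.1 -0.7  0.3] M [ 0.06 -0.04  0.01] w 0.0940 q [-0.83  0.24  1.68 -0.    1.22  0.93]
```

```bash
python3 -m handwheel '[[[30,25,-30,0,0,0.03],[23,22,-30,0,0,0],[0,0,0,0,0,0],[0,0,0,0,0,0]]]' 60 >/dev/null
python3 -c "
from h import *
st();st();c=snap('wrist','w2.png');st()
print([proj(c,np.array(p)).round(0).tolist() for p in ([.5683,-.3139,.014],[.3470,-.278,.014],[.4577,-.296,.014])])"
```

```text
t1.60 pos [ 455.6 -302.2  101.8] xyaw -0.1653 z [ 0.003 -0.012 -1.   ] F [0.2 0.5 0.4] M [0.03 0.03 0.01] w 0.0606 q [-0.71  0.31  1.73 -0.01  1.09  1.03]
t1.60 pos [ 455.6 -302.2  101.8] xyaw -0.1653 z [ 0.003 -0.012 -1.   ] F [0.2 0.5 0.4] M [0.03 0.03 0.01] w 0.0606 q [-0.71  0.31  1.73 -0.01  1.09  1.03]
t1.65 pos [ 455.5 -302.2  101.9] xyaw -0.1657 z [ 0.003 -0.011 -1.   ] F [ 1.1 -0.4 -0.2] M [0.1  0.04 0.  ] w 0.0602 q [-0.71  0.31  1.73 -0.01  1.09  1.03]
[[267.0, 62.0], [270.0, 328.0], [269.0, 209.0]]
```

View pics/w2.png

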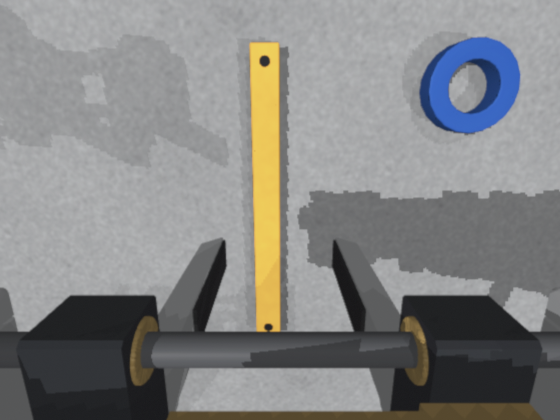

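```bash
python3 -m handwheel '[[[2,8,-40,0.01,0.003,0.003],[0,0,-32,0,0,0],[0,0,0,0,0,0]]]' >/dev/null
python3 -c "
from h import *
c=bot.read_camera('wrist');st()
A,B=onz(c,(265,61),.014),onz(c,(268,327),.014);print((A+B)/2)"
```

```text
t2.08 pos [ 458.7 -301.1   34.4] xyaw -0.1677 z [ 0.009 -0.011 -1.   ] F [ 0.5 -0.5  0.7] M [-0.01  0.04 -0.  ] w 0.0599 q [-0.71  0.38  1.82 -0.    0.93  1.03]
[ 0.47991136 -0.29726287  0.014     ]
```

```bash
python3 -m handwheel '[[[0,7,0,0.011,0.009,0],[0,0,0,0,0,0]]]' >/dev/null
python3 -c "
from h import *
st();c=snap('wrist','w3.png');st()
print([proj(c,np.array(p)).round(0).tolist() for p in ([.5683,-.3139,.014],[.3470,-.278,.014],[.4577,-.296,.014])])"
```

```text
t2.33 pos [ 460.1 -296.    37.6] xyaw -0.1691 z [ 0.004 -0.003 -1.   ] F [-0.4 -0.4 -1.1] M [ 0.05 -0.    0.09] w 0.0597 q [-0.7   0.38  1.81  0.    0.95  1.04]
t2.38 pos [ 460.2 -296.3   37.7] xyaw -0.1691 z [ 0.004 -0.003 -1.   ] F [ 0.9 -0.1 -0.6] M [ 0.04 -0.01  0.02] w 0.0601 q [-0.7   0.38  1.81  0.    0.95  1.04]
[[277.0, 52.0], [280.0, 386.0], [278.0, 242.0]]
```

View pics/w3.png

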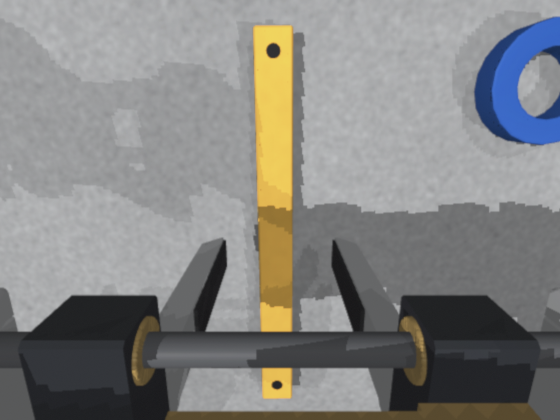

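The bar (x≈273–277) lies centred between the pads (225 and 335) and its axis is aligned. Lower and grip.

```bash
python3 -m handwheel '[[[-3,2,-25,0.003,0.004,0],[0,0,-6,0,0,0],[0,0,0,0,0,0]]]' >/dev/null
python3 -c "
from h import *
st()"
```

```text
t2.75 pos [ 459.2 -295.6    8.8] xyaw -0.1683 z [ 0.004 -0.004 -1.   ] F [-0.1 -0.2 -0.7] M [-0.01  0.02  0.02] w 0.0603 q [-0.7   0.41  1.85 -0.    0.88  1.04]
```

```bash
python3 -m handwheel '[[[-1,0,-5,0,0,0],[0,0,0,0,0,0]]]' |tail -4
python3 -m handwheel '[[[0,0,0,0,0,0],[0,0,0,0,0,0],[0,0,0,0,0,0],[0,0,0,0,0,0],[0,0,0,0,0,0]]]' 0
python3 -c "
from h import *
st()"
```

```text
position: [0.4589, -0.2961, 0.0047]
orientation: [0.996, -0.084, 0.003, 0.002]
wrist_force: [0.3, 0.6, 0.7]
width: 0.0606
clock: 3.62
position: [0.4593, -0.2963, 0.0053]
orientation: [0.996, -0.084, 0.004, 0.003]
wrist_force: [-0.4, 0.2, -0.6]
width: 0.0216
t3.62 pos [ 459.3 -296.3    5.3] xyaw -0.1682 z [ 0.007 -0.006 -1.   ] F [-0.4  0.2 -0.6] M [0.06 0.02 0.07] w 0.0216 q [-0.7   0.42  1.85  0.    0.86  1.04]
```

```bash
python3 -m handwheel '[[[0,0,30,0,0,0],[0,0,50,0,0,0],[0,0,50,0,0,0],[0,0,20,0,0,0],[0,0,0,0,0,0]]]' |tail -4
python3 -c "
from h import *
st();snap('side','s2.png')"
```

```text
position: [0.4569, -0.2947, 0.1572]
orientation: [0.996, -0.084, 0.001, 0.001]
wrist_force: [0.2, -1.2, -2.6]
width: 0.0222
t4.25 pos [ 456.9 -294.7  157.2] xyaw -0.1682 z [ 0.002 -0.003 -1.   ] F [ 0.2 -1.2 -2.6] M [0.02 0.01 0.08] w 0.0222 q [-0.7   0.26  1.65 -0.    1.23  1.04]
```

View pics/s2.png

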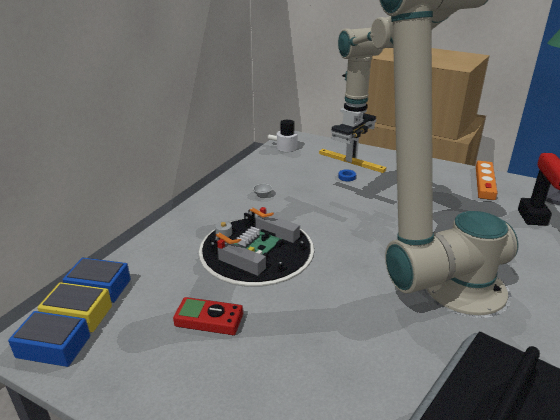

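The bar is held level, from (321,153) to (384,170), clear of the bench. Now I'll turn it and carry it over.

```bash
python3 -m handwheel '[[[5,25,0,0,0,0.12],[8,42,0,0,0,0.18],[8,42,0,0,0,0.18],[8,42,0,0,0,0.18],[8,42,0,0,0,0.18]]]' |tail -4
python3 -m handwheel '[[[8,42,0,0,0,0.18],[8,42,0,0,0,0.18],[8,35,0,0,0,0.18],[0,0,0,0,0,0.12],[0,0,0,0,0,0]]]' |tail -4
python3 -c "
from h import *
st()"
```

```text
position: [0.4888, -0.0968, 0.1464]
orientation: [0.941, 0.339, -0.006, -0.003]
wrist_force: [-0.4, 0.3, -1.9]
width: 0.0216
position: [0.5071, 0.0302, 0.1363]
orientation: [0.772, 0.636, -0.014, -0.006]
wrist_force: [0.4, 0.2, -1.7]
width: 0.0217
t5.55 pos [507.1  30.2 136.3] xyaw 1.3789 z [-0.029 -0.008 -1.   ] F [ 0.4  0.2 -1.7] M [ 0.03 -0.07 -0.01] w 0.0217 q [-0.07  0.24  1.73 -0.01  1.19  0.13]
```

```bash
python3 -m handwheel '[[[15,35,4,0.008,-0.029,0.06],[15,38,2,0,0,0.06],[10,16,0,0,0,0],[0,0,0,0,0,0],[0,0,0,0,0,0]]]' |tail -4
python3 -c "
from h import *
st();snap('side','s3.png');snap('scene','c3a.png');snap('wrist','w4.png')"
```

```text
position: [0.5448, 0.1174, 0.1372]
orientation: [0.735, 0.678, -0.005, -0.002]
wrist_force: [-0.2, -0.5, -1.2]
width: 0.0216
t6.17 pos [544.8 117.4 137.2] xyaw 1.4889 z [-0.009 -0.004 -1.   ] F [-0.2 -0.5 -1.2] M [-0.06 -0.03  0.02] w 0.0216 q [ 0.09  0.3   1.64 -0.    1.21  0.17]
```

View pics/w4.png

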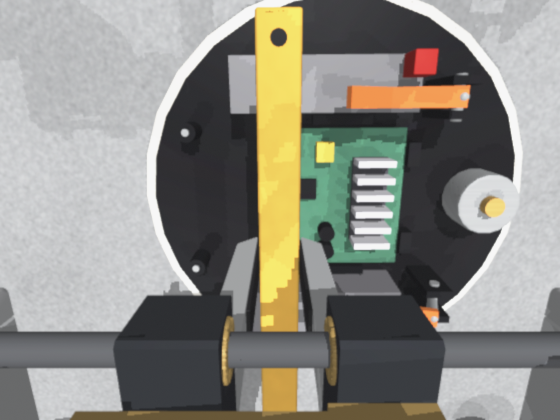

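View pics/c3a.png

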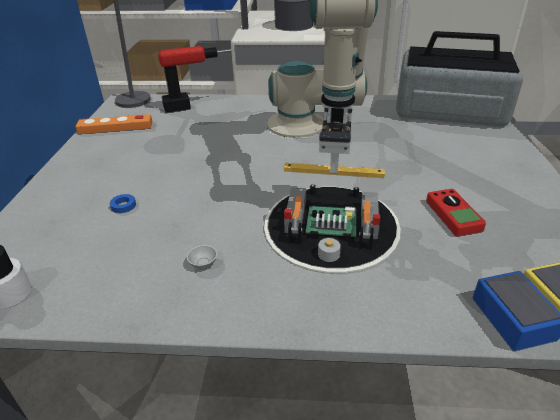

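The wrist view shows the left support's front corners at (229,55) and (230,113), the nose tip at (349,98), the bosses at (184,132) and (196,268), and the stop's front edge at about x=405. I'll check the base pose from these.

```bash
python3 - <<'E'
from h import *
from scipy.optimize import least_squares
c=bot.read_camera('wrist');st()
obs=[((-85,115,55),(229,55)),((-85,75,55),(230,113)),((-4,85,83),(349,98)),((-125,60,37),(184,132)),((-125,-60,37),(196,268))]
def W(p,m):
    m=np.array(m)/1000;s,k=np.sin(p[2]),np.cos(p[2]);return np.array([p[0]+k*m[0]-s*m[1],p[1]+s*m[0]+k*m[1],m[2]])
p0=[.5916,.1162,-.0761]
for m,u in obs: print(m,proj(c,W(p0,m)).round(1),u)
r=least_squares(lambda p:np.concatenate([proj(c,W(p,m))-u for m,u in obs]),p0);print(r.x,r.fun.round(1))
for p in(p0,r.x): print("lay",W(p,(-45,0,62)),"home",W(p,(29,0,62)))
# bar hole: wrist pixel (279,37)
s=bot.sense();z=s["position"][2]+.002+.007
H=onz(c,(279,37),z);print("hole",H, "axis angle from tcp",np.arctan2(H[1]-s["position"][1],H[0]-s["position"][0]),np.linalg.norm(H[:2]-np.array(s["position"])[:2]))
E
```

```text
t6.38 pos [545.2 117.6 137.8] xyaw 1.4889 z [-0.008 -0.003 -1.   ] F [-0.4  0.6 -1.8] M [-0.05 -0.12  0.02] w 0.0213 q [ 0.09  0.3   1.64 -0.    1.21  0.17]
(-85, 115, 55) [224.5  52.3] (229, 55)
(-85, 75, 55) [227.1 110.8] (230, 113)
(-4, 85, 83) [343.6  94.5] (349, 98)
(-125, 60, 37) [181.9 130.2] (184, 132)
(-125, -60, 37) [193.  265.8] (196, 268)
[ 0.59387724  0.11391657 -0.08008007] [-0.3  0.   0.9  0.2 -1.3 -0.1  1.4  0.2 -0.4 -0.6]
lay [0.54673024 0.1196212  0.062     ] home [0.62051607 0.11399523 0.062     ]
lay [0.54902145 0.11751633 0.062     ] home [0.62278431 0.11159673 0.062     ]
hole [0.55435503 0.22715694 0.14679772] axis angle from tcp 1.4870902180803292 0.10991715962467066
```

```bash
python3 -m handwheel '[[[0,2,-30,0.003,-0.008,0.006],[0,0,-25,0,0,0],[0,0,-10,0,0,0],[0,0,0,0,0,0],[0,0,0,0,0,0]]]' |tail -4
python3 -c "
from h import *
st();snap('side','s4.png');snap('scene','c4a.png')
crop('pics/s4.png',190,160,130,110,6,'pics/s4c.png');crop('pics/c4a.png',255,150,150,120,5,'pics/c4c.png')"
```

```text
position: [0.5466, 0.1176, 0.0739]
orientation: [0.735, 0.678, 0.002, 0.002]
wrist_force: [0.0, 0.1, -0.7]
width: 0.0215
t7.00 pos [546.6 117.6  73.9] xyaw 1.4914 z [ 0.006 -0.    -1.   ] F [ 0.   0.1 -0.7] M [-0.05 -0.09 -0.02] w 0.0215 q [ 0.09  0.35  1.74 -0.    1.04  0.17]
```

View pics/s4c.png

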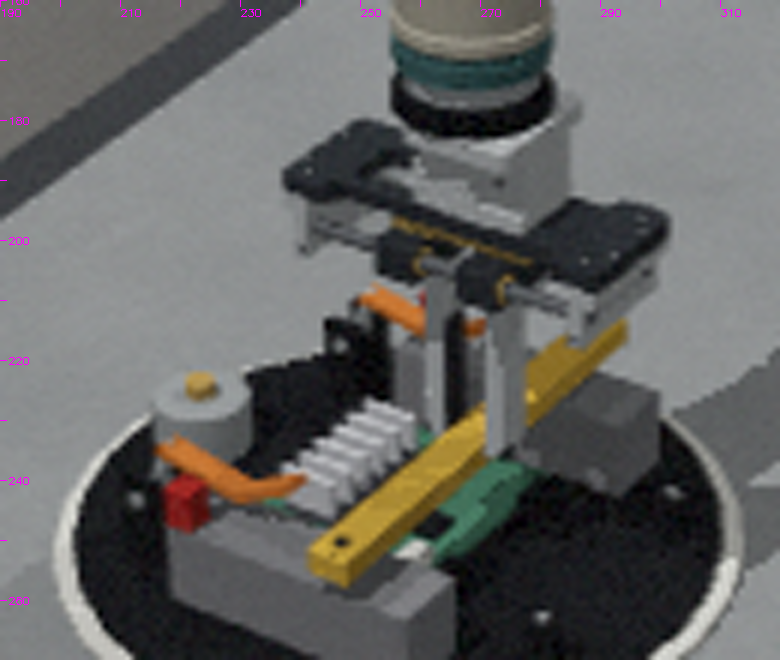

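View pics/c4c.png

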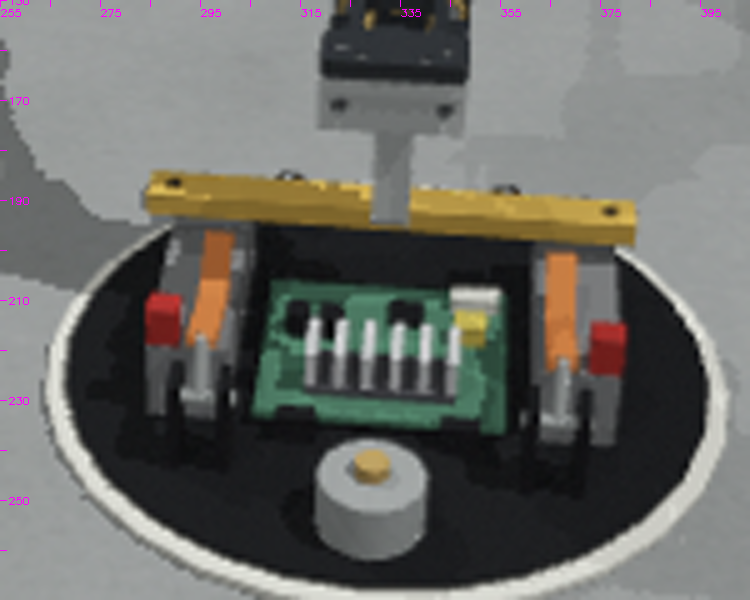

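The bar sits about 13 mm above both supports, in front of both fingers, and overhangs each side equally. I'll lower it gently.

```bash
python3 -m handwheel '[[[0,0,-8,0,0.006,0],[0,0,0,0,0,0]]]' |tail -4
python3 -m handwheel '[[[0,0,-3,0,0,0],[0,0,0,0,0,0]]]' |tail -4
python3 -c "
from h import *
st()"
```

```text
position: [0.5473, 0.1178, 0.0664]
orientation: [0.735, 0.679, 0.001, 0.0]
wrist_force: [-0.6, 0.6, -1.6]
width: 0.0218
position: [0.5474, 0.1178, 0.0633]
orientation: [0.734, 0.679, 0.001, 0.0]
wrist_force: [0.9, -0.0, -1.8]
width: 0.0216
t7.60 pos [547.4 117.8  63.3] xyaw 1.4917 z [ 0.001  0.    -1.   ] F [ 0.9 -0.  -1.8] M [-0.05 -0.08  0.  ] w 0.0216 q [0.09 0.37 1.75 0.   1.02 0.17]
```

```bash
python3 -m handwheel '[[[0,0,-2,0,0,0],[0,0,0,0,0,0]]]' |grep -E "pos|force"
python3 -m handwheel '[[[0,0,-1.5,0,0,0],[0,0,0,0,0,0]]]' |grep -E "pos|force"
```

```text
position: [0.5474, 0.1179, 0.0612]
wrist_force: [0.2, 0.7, -1.6]
position: [0.5477, 0.1178, 0.0604]
wrist_force: [0.1, -0.1, -1.9]
```

```bash
python3 -m handwheel '[[[0,0,-1.5,0,0,0],[0,0,0,0,0,0]]]' |grep -E "pos|force"
python3 -m handwheel '[[[0,0,0,0,0,0]]]' |grep -E "pos|force"
```

```text
position: [0.5479, 0.1179, 0.0605]
wrist_force: [-0.0, 0.2, -0.7]
position: [0.5478, 0.1179, 0.0604]
wrist_force: [-0.2, -0.3, -1.0]
```

```bash
python3 -m handwheel '[[[0,0,-1.5,0,0,0],[0,0,0,0,0,0]]]' |grep -E "pos|force"
python3 -m handwheel '[[[0,0,0,0,0,0]]]' |grep -E "pos|force"
python3 -c "
from h import *
st();snap('side','s5.png')
crop('pics/s5.png',190,160,130,110,6,'pics/s5c.png')"
```

```text
position: [0.548, 0.118, 0.0604]
wrist_force: [-0.8, -0.1, -1.1]
position: [0.548, 0.1179, 0.0603]
wrist_force: [-0.1, -0.2, 0.6]
t8.85 pos [548.  117.9  60.3] xyaw 1.4920 z [ 0.004  0.    -1.   ] F [-0.1 -0.2  0.6] M [-0.02 -0.02  0.03] w 0.0216 q [ 0.09  0.37  1.75 -0.    1.01  0.17]
```

View pics/s5c.png

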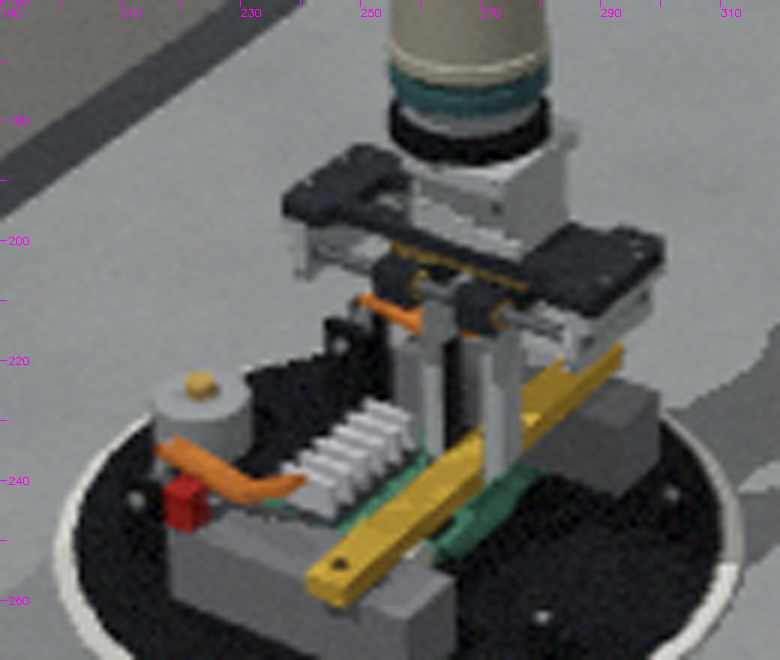

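The bar has landed: z stays at 60.3 mm, as predicted, and its weight is off the wrist. Release it.

```bash
python3 -m handwheel '[[[0,0,0,0,0,0],[0,0,0,0,0,0],[0,0,0,0,0,0],[0,0,0,0,0,0]]]' 60 |grep -E "pos|force|width"
python3 -m handwheel '[[[0,0,15,0,0,0],[0,0,30,0,0,0],[0,0,40,0,0,0],[0,0,0,0,0,0]]]' |grep -E "pos|force|width"
python3 -c "
from h import *
st();snap('side','s6.png');snap('scene','c6.png');snap('wrist','w6.png')
crop('pics/s6.png',190,160,130,110,6,'pics/s6c.png');crop('pics/c6.png',255,150,150,120,5,'pics/c6c.png')"
```

```text
position: [0.5484, 0.1179, 0.0597]
wrist_force: [1.1, 0.2, -0.6]
width: 0.0573
position: [0.5487, 0.118, 0.1499]
wrist_force: [0.9, 0.1, 0.7]
width: 0.0598
t9.90 pos [548.7 118.  149.9] xyaw 1.4918 z [ 0.006  0.001 -1.   ] F [0.9 0.1 0.7] M [-0.05 -0.1   0.  ] w 0.0598 q [0.09 0.29 1.63 0.   1.22 0.17]
```

View pics/s6c.png

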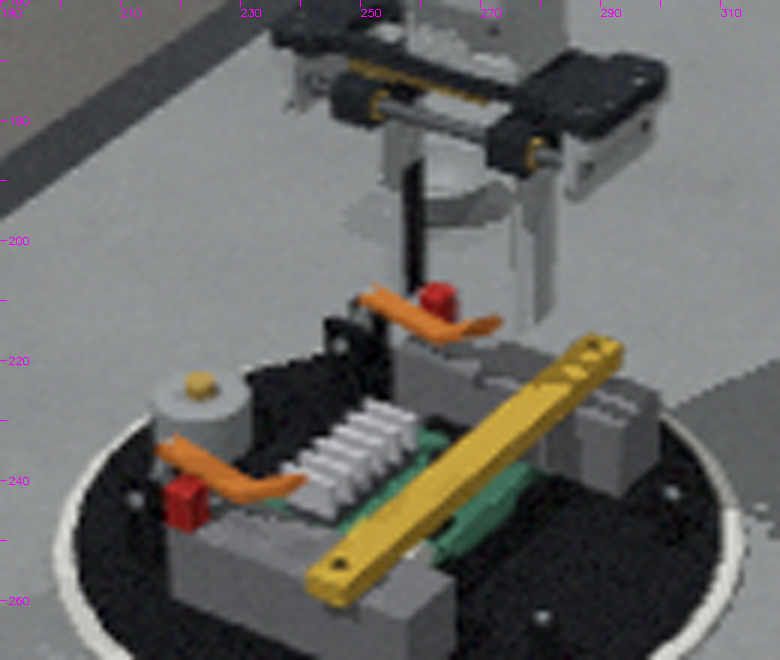

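View pics/c6c.png

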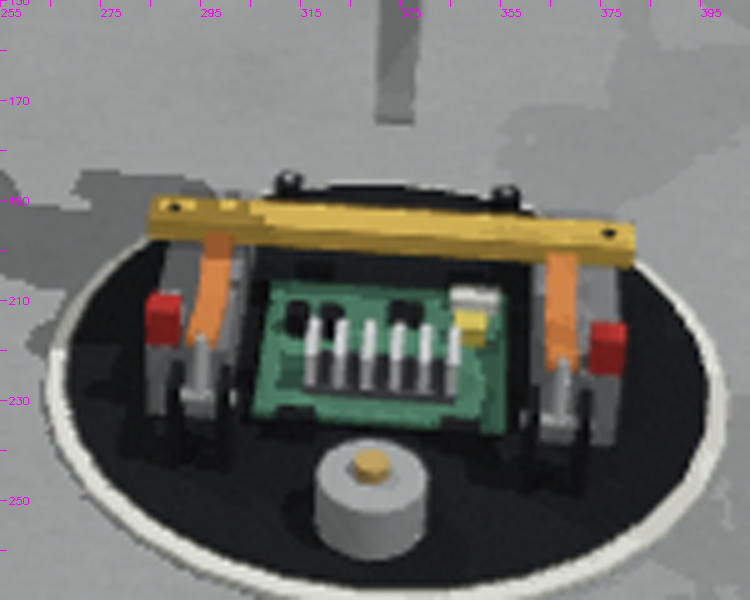

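View pics/w6.png

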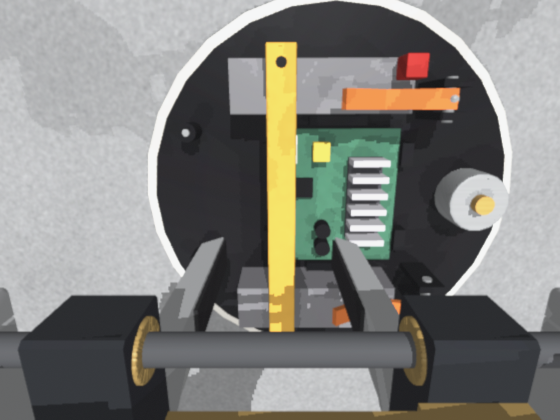

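The bar lies free across both supports, clear of the fingers. Holes: scene (289.8,191.4) and (376.6,196.4); side (289,217.5) and (246.7,254).

```bash
python3 - <<'E'
from h import *
c=cams();sc,si=c["scene"],c["side"]
L=tri((sc,(376.6,196.4)),(si,(246.7,254)));Rr=tri((sc,(289.8,191.4)),(si,(289,217.5)))
m=(L+Rr)/2;print(L,Rr,m,np.arctan2(*(L-Rr)[[1,0]]),np.linalg.norm(L-Rr))
for p in([.5916,.1162,-.0761],[.5939,.1139,-.0801],[.5927,.115,-.078]):
    d=m[:2]-p[:2];s,k=np.sin(p[2]),np.cos(p[2]);print("base frame",k*d[0]+s*d[1],-s*d[0]+k*d[1])
    # push start: x=-90 base, y of bar
    print("start",p[0]+k*-.095,p[1]+s*-.095,"end x=10:",p[0]+k*.010,p[1]+s*.01)
E
```

```text
[0.55478874 0.2297953  0.06857282] [0.53819459 0.00601085 0.06865705] [0.54649166 0.11790308 0.06861493] 1.4967794005180488 0.22439887444831763
base frame -0.04510726410437776 -0.0017312850217523783
start 0.49687494974559276 0.12342252409480384 end x=10: 0.6015710579215165 0.11543973430581012
base frame -0.04757663671738142 0.000196892726286659
start 0.4992045975643234 0.12150136550530602 end x=10: 0.6038679370984923 0.11309985626259937
base frame -0.04629405386087529 -0.0007063472219014902
start 0.49798884351178063 0.12240248854534864 end x=10: 0.6026695954198126 0.114220790679437
```

```bash
python3 -m handwheel '[[[-12,1,0,0,0,-0.18],[-12,1,0,0,0,-0.18],[-12,1,0,0,0,-0.18],[-12,1,0,0,0,-0.18],[-5,1,0,0,0,-0.18]]]' 94 |grep -E "pos|force|width"
python3 -m handwheel '[[[0,0,0,0,0,-0.18],[0,0,0,0,0,-0.18],[0,0,0,0,0,-0.18],[0,0,0,0,0,-0.18],[0,0,0,0,0,0]]]' |grep -E "pos|force|width"
python3 -c "
from h import *
st()"
```

```text
position: [0.4867, 0.1222, 0.1381]
wrist_force: [0.6, 0.5, 0.7]
width: 0.094
position: [0.4818, 0.1218, 0.1324]
wrist_force: [0.0, -0.5, 0.2]
width: 0.0938
t11.40 pos [481.8 121.8 132.4] xyaw -0.1805 z [-0.02   0.017 -1.   ] F [ 0.  -0.5  0.2] M [0.06 0.01 0.01] w 0.0938 q [0.09 0.22 1.77 0.02 1.16 1.84]
```

```bash
python3 -m handwheel '[[[13,1,0,-0.017,-0.02,0.1],[0,0,-20,0,0,0],[0,0,0,0,0,0],[0,0,0,0,0,0]]]' |grep -E "pos|force|width"
python3 -c "
from h import *
st()"
```

```text
position: [0.4943, 0.1227, 0.1104]
wrist_force: [-0.1, 0.2, -0.4]
width: 0.0941
t11.90 pos [494.3 122.7 110.4] xyaw -0.0670 z [-0.004 -0.002 -1.   ] F [-0.1  0.2 -0.4] M [ 0.04  0.04 -0.  ] w 0.0941 q [ 0.11  0.25  1.79 -0.    1.1   1.75]
```

```bash
python3 -m handwheel '[[[0,0,-25,0.002,-0.004,-0.011],[0,0,-15,0,0,0],[0,0,-8,0,0,0],[0,0,0,0,0,0],[0,0,0,0,0,0]]]' |grep -E "pos|force|width"
python3 -c "
from h import *
st();snap('side','s7.png');crop('pics/s7.png',190,160,130,110,6,'pics/s7c.png');snap('wrist','w7.png')"
```

```text
position: [0.4969, 0.1229, 0.0643]
wrist_force: [0.9, -0.2, 0.2]
width: 0.0943
t12.53 pos [496.9 122.9  64.3] xyaw -0.0752 z [ 0.006  0.001 -1.   ] F [ 0.9 -0.2  0.2] M [0.02 0.07 0.04] w 0.0943 q [0.11 0.3  1.86 0.   0.98 1.75]
```

View pics/s7c.png

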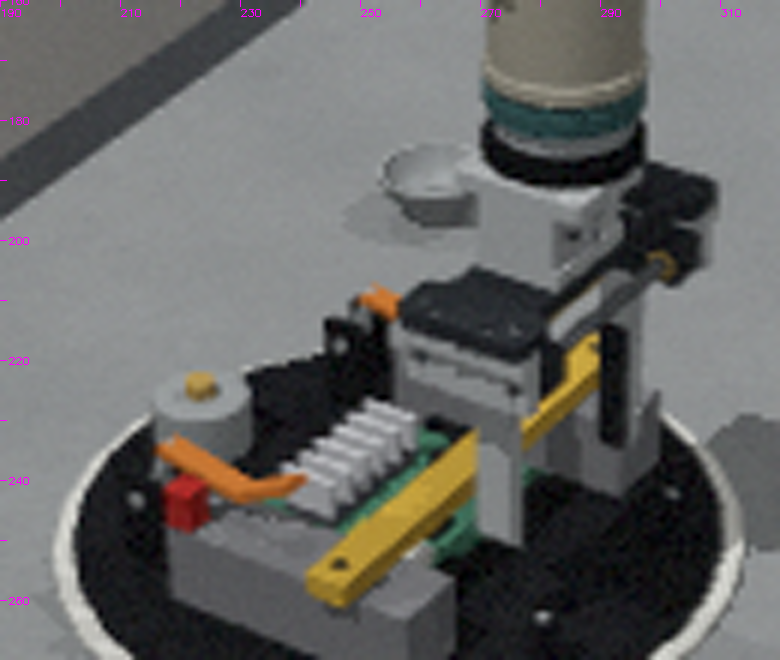

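View pics/w7.png

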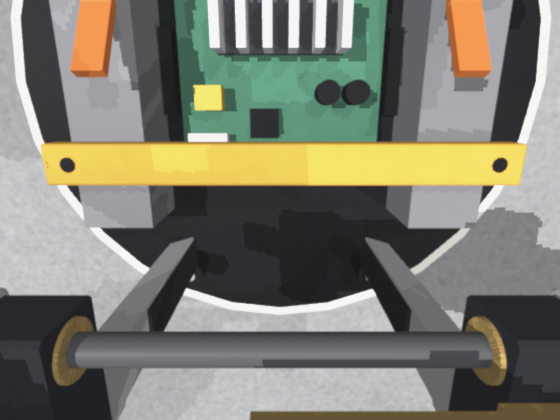

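The wrist view shows both fingertips in front of the bar, which runs from (45,165) to (525,165), symmetric and square to it. Lower slightly and start pushing along (0.997, −0.078).

```bash
python3 -m handwheel '[[[0,0,-5,0,0.005,-0.002],[0,0,0,0,0,0]]]' |grep -E "pos|force"
python3 -m handwheel '[[[10,-0.8,0,0,0,0],[10,-0.8,0,0,0,0],[8,-0.6,0,0,0,0],[5,-0.4,0,0,0,0],[0,0,0,0,0,0]]]' |grep -E "pos|force"
python3 -c "
from h import *
st()"
```

```text
position: [0.4973, 0.123, 0.0597]
wrist_force: [0.4, -0.4, -1.3]
position: [0.533, 0.1202, 0.0596]
wrist_force: [-0.3, -0.0, 0.2]
t13.50 pos [533.  120.2  59.6] xyaw -0.0775 z [ 0.002  0.001 -1.   ] F [-0.3 -0.   0.2] M [ 0.04  0.02 -0.01] w 0.0938 q [0.09 0.35 1.78 0.   1.   1.74]
```

```bash
python3 -m handwheel '[[[10,-0.8,0,0,0,0],[10,-0.8,0,0,0,0],[8,-0.6,0,0,0,0],[5,-0.4,0,0,0,0],[0,0,0,0,0,0]]]' |grep -E "pos|force"
python3 -c "
from h import *
st();snap('wrist','w8.png')"
```

```text
position: [0.5676, 0.1173, 0.0593]
wrist_force: [-0.3, 0.6, 0.1]
t14.12 pos [567.6 117.3  59.3] xyaw -0.0775 z [ 0.001  0.001 -1.   ] F [-0.3  0.6  0.1] M [ 0.04  0.04 -0.01] w 0.0943 q [0.08 0.4  1.71 0.   1.03 1.73]
```

View pics/w8.png

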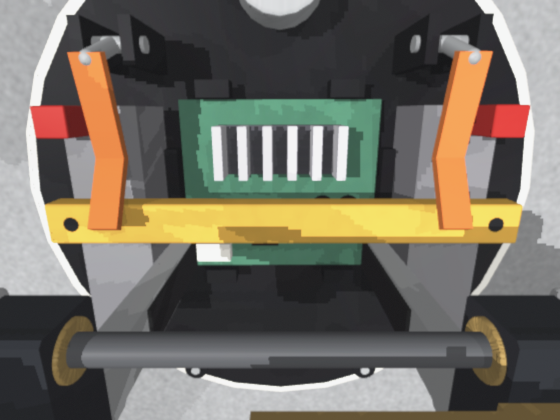

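The bar has slid back square and both noses, at (105,228) and (455,228), now hang over it. Continue in small steps while watching the force.

```bash
python3 -m handwheel '[[[8,-0.6,0,0,0,0],[8,-0.6,0,0,0,0],[0,0,0,0,0,0]]]' |grep -E "pos|force"
python3 -m handwheel '[[[7,-0.5,0,0,0,0],[0,0,0,0,0,0]]]' |grep -E "pos|force"
python3 -c "
from h import *
st()"
```

```text
position: [0.5833, 0.1162, 0.0592]
wrist_force: [-1.6, -0.3, 0.8]
position: [0.588, 0.1158, 0.0592]
wrist_force: [1.2, -0.5, 1.0]
t14.80 pos [588.  115.8  59.2] xyaw -0.0772 z [-0.007  0.001 -1.   ] F [ 1.2 -0.5  1. ] M [ 0.03 -0.   -0.06] w 0.0947 q [0.08 0.43 1.66 0.   1.06 1.72]
```

```bash
python3 -m handwheel '[[[8,-0.6,0,0,0,0],[8,-0.6,0,0,0,0]]]' |grep -E "pos|force"
python3 -c "
from h import *
st();snap('wrist','w9.png')"
```

```text
position: [0.5983, 0.115, 0.0591]
wrist_force: [-6.0, 0.6, 3.9]
t15.05 pos [598.3 115.   59.1] xyaw -0.0772 z [-0.019  0.002 -1.   ] F [-6.   0.6  3.9] M [0.11 1.08 0.  ] w 0.0937 q [0.07 0.45 1.63 0.   1.09 1.72]
```

View pics/w9.png

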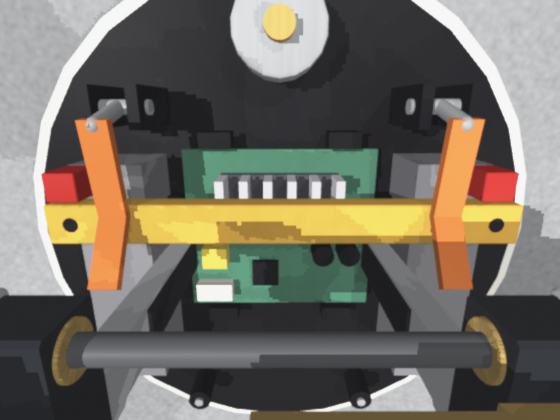

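The bar's rear edge (row ~203) is nearly at the red stops (lower edge row ~200), and both blades ride on top of it. A little further.

```bash
python3 -m handwheel '[[[6,-0.5,0,0,-0.015,0],[6,-0.5,0,0,0,0]]]' |grep -E "pos|force"
python3 -c "
from h import *
st();snap('wrist','w10.png')"
python3 -m handwheel '[[[6,-0.5,0,0,-0.01,0],[6,-0.5,0,0,0,0]]]' |grep -E "pos|force"
python3 -c "
from h import *
st();snap('wrist','w11.png')"
```

```text
position: [0.6021, 0.1146, 0.0588]
wrist_force: [-15.2, 0.6, 10.6]
t15.35 pos [602.1 114.6  58.8] xyaw -0.0762 z [-0.022  0.002 -1.   ] F [-15.2   0.6  10.6] M [0.36 2.75 0.16] w 0.0936 q [0.07 0.45 1.61 0.   1.1  1.72]
position: [0.6019, 0.1146, 0.0588]
wrist_force: [-12.7, 0.9, 9.8]
t15.65 pos [601.9 114.6  58.8] xyaw -0.0756 z [-0.036  0.003 -0.999] F [-12.7   0.9   9.8] M [0.31 2.31 0.02] w 0.0943 q [0.07 0.46 1.6  0.01 1.11 1.71]
```

View pics/w11.png

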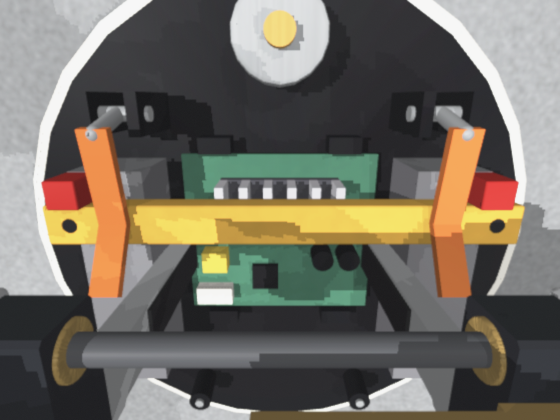

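```bash
python3 -m handwheel '[[[9,-0.7,0.5,0,-0.03,0],[10,-0.8,0.5,0,0,0]]]' |grep -E "pos|force"
python3 -c "
from h import *
st();snap('wrist','w12.png');snap('side','s12.png');snap('scene','c12.png')
crop('pics/w12.png',30,160,110,90,7,'pics/w12l.png');crop('pics/w12.png',430,160,110,90,7,'pics/w12r.png');crop('pics/c12.png',255,150,150,120,5,'pics/c12c.png')"
```

```text
position: [0.6019, 0.1146, 0.0587]
wrist_force: [-18.9, 1.4, 14.3]
t15.95 pos [601.9 114.6  58.7] xyaw -0.0753 z [-0.044  0.005 -0.999] F [-18.9   1.4  14.3] M [ 0.48  3.55 -0.  ] w 0.0939 q [0.07 0.46 1.6  0.01 1.13 1.71]
```

View pics/w12l.png

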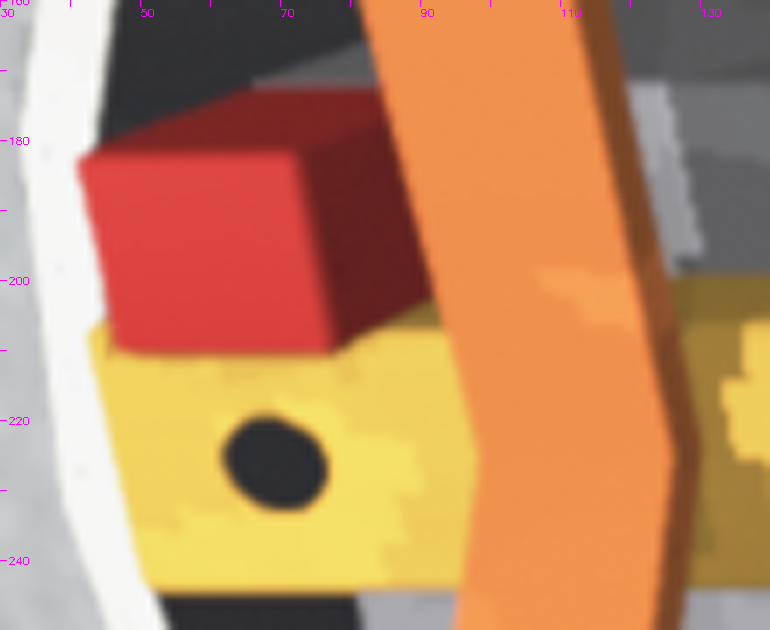

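View pics/w12r.png

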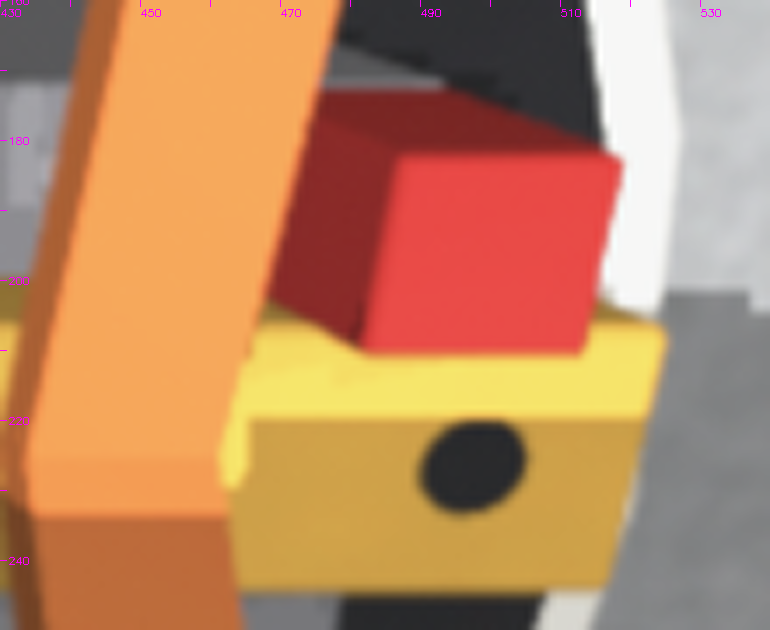

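View pics/c12c.png

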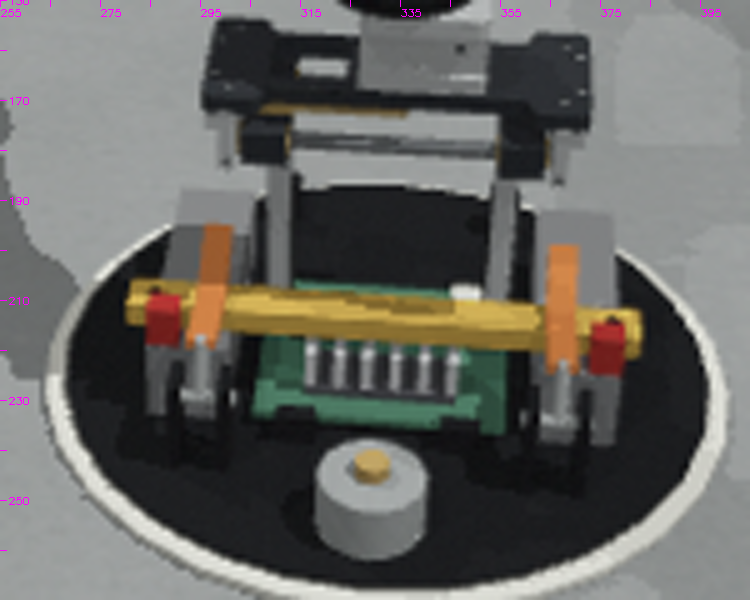

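The position stays at 601.9 mm while the force rises to 19 N, and both stops overlap the bar's rear edge equally, so the bar is home. Back off level, straight back along the supports.

```bash
python3 -m handwheel '[[[-8,0.6,0,0,-0.02,0],[-12,0.9,0,0,0,0],[-20,1.6,0,0,0,0],[-20,1.6,0,0,0,0],[0,0,0,0,0,0]]]' |grep -E "pos|force"
python3 -c "
from h import *
st()"
```

```text
position: [0.5451, 0.1193, 0.0594]
wrist_force: [-0.1, 0.2, -0.2]
t16.73 pos [545.1 119.3  59.4] xyaw -0.0751 z [-0.013  0.005 -1.   ] F [-0.1  0.2 -0.2] M [-0.02 -0.02 -0.03] w 0.0941 q [0.09 0.38 1.75 0.01 1.03 1.73]
```

```bash
python3 -m handwheel '[[[-20,1.5,0,0,-0.01,0],[-20,1.5,20,0,0,0],[0,0,40,0,0,0],[0,0,40,0,0,0],[0,0,0,0,0,0]]]' |grep -E "pos|force"
python3 -c "
from h import *
st();snap('wrist','w13.png');snap('side','s13.png');snap('scene','c13.png')
crop('pics/s13.png',190,160,130,110,6,'pics/s13c.png');crop('pics/c13.png',255,150,150,120,5,'pics/c13c.png')"
```

```text
position: [0.5134, 0.1219, 0.1631]
wrist_force: [0.5, 0.3, 0.1]
t17.35 pos [513.4 121.9 163.1] xyaw -0.0758 z [ 0.011  0.005 -1.   ] F [0.5 0.3 0.1] M [0.02 0.03 0.01] w 0.0939 q [0.1  0.23 1.68 0.   1.22 1.74]
```

View pics/s13c.png

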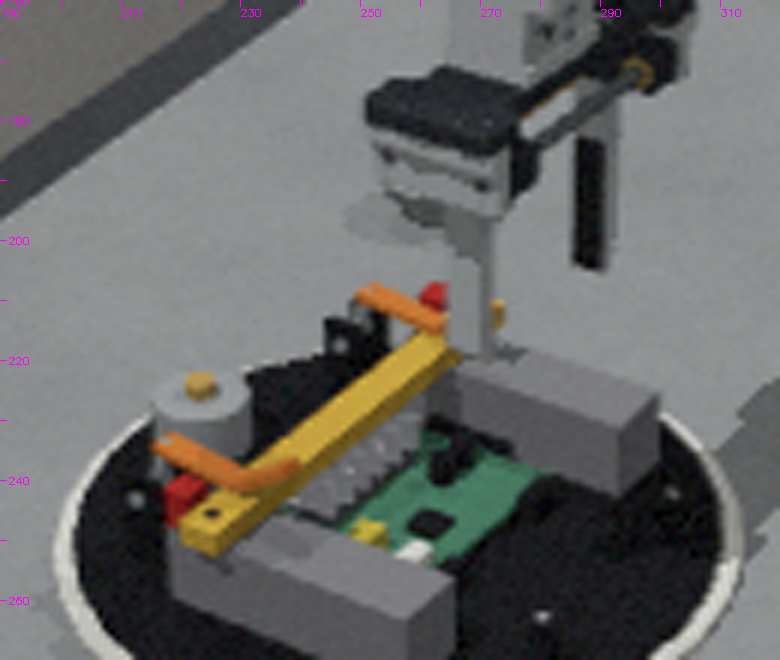

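View pics/c13c.png

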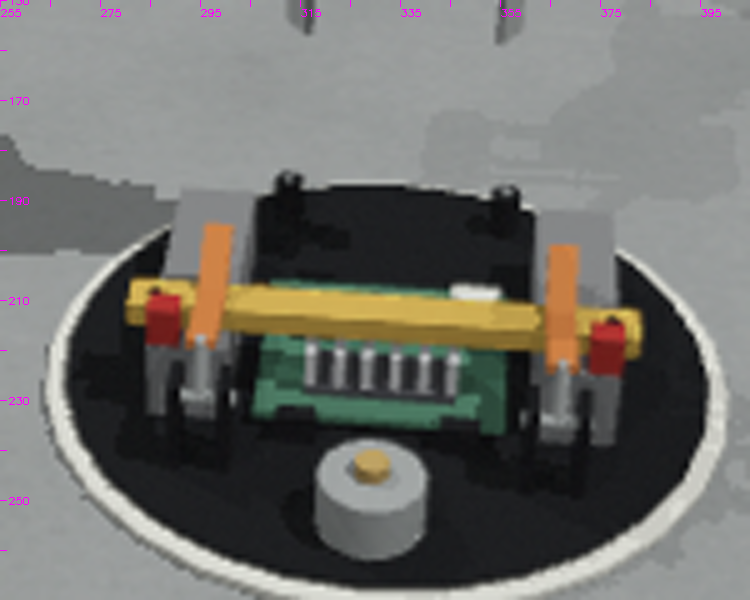

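View pics/w13.png

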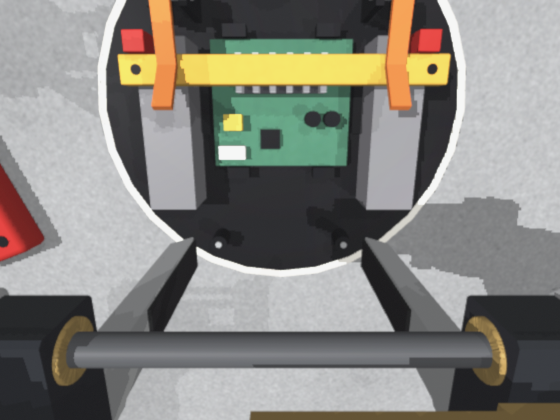

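Bar under both blades, touching both stops, gripper clear. A numeric check using the wrist holes (136,69) and (432,69), the support front corners in the same picture, and the side hole (225.3,245.5):

```bash
python3 - <<'E'
from h import *
from scipy.optimize import least_squares
w=bot.read_camera('wrist');si=bot.read_camera('side')
L,Rr=onz(w,(136,69),.069),onz(w,(432,69),.069);m=(L+Rr)/2;print(L,Rr,np.linalg.norm(L-Rr))
a=np.arctan2(*(L-Rr)[[1,0]])-np.pi/2
print("tri left hole",tri((w,(136,69)),(si,(225.3,245.5))))
f=[onz(w,u,.055) for u in((151,209),(197,209),(367,209),(412,209))]
for s in f:print(s)
fm=(f[0]+f[3])/2;fa=np.arctan2(*(f[0]-f[3])[[1,0]])-np.pi/2
for p in((.5927,.115,-.078),(fm[0]+.085*np.cos(fa),fm[1]+.085*np.sin(fa),fa)):
    d=m[:2]-np.array(p[:2]);s,k=np.sin(p[2]),np.cos(p[2]);print(p,"bar in base",k*d[0]+s*d[1],-s*d[0]+k*d[1],"dyaw",a-p[2])
E
```

```text
[0.62491789 0.21867112 0.069     ] [6.08443910e-01 4.24319773e-04 6.90000000e-02] 0.21886767248993602
tri left hole [0.6279025  0.22093808 0.06698684]
[0.51350949 0.23247767 0.055     ]
[0.51055062 0.19255995 0.055     ]
[0.49964007 0.04536712 0.055     ]
[0.49675839 0.0064908  0.055     ]
(0.5927, 0.115, -0.078) bar in base 0.02433283295330862 -0.003567088368433691 dyaw 0.002659617067222106
(np.float64(0.5899013879126195), np.float64(0.1132009146679196), np.float64(-0.07398889212336535)) bar in base 0.02697629363898709 -0.0016636205341780089 dyaw -0.0013514908094125477
```

The bar reads about 27 mm along x. Scaling by the known hole spacing (224.2 mm against 218.9 mm read) makes it about 29.7 mm, against 29 mm at home. It is within 0.003 rad of square and within 4 mm of centred. Handing in.

```bash
python3 -c "
from h import *
st();print(bot.sign_off())"
```

```text
t17.60 pos [508.6 121.6 158.1] xyaw -0.0758 z [-0.001  0.004 -1.   ] F [-0.3  0.3  0.1] M [-0.    0.01 -0.05] w 0.0937 q [0.1  0.23 1.69 0.   1.22 1.74]
the job is handed in; nothing more can be done
None
```

The bar is under both orange fingers against both red stops. I handed the job in at 17.6 s of the 58 s allowed; no verdict is reported.

**What I did:**
- I gripped the bar at its middle and turned it about 95°.
- I laid it on the supports at x ≈ −46 mm and y ≈ −1 mm in the base frame, then let go.
- I pushed it back with the two open fingertips, 94 mm apart, until it stopped moving. The push reached about 19 N at the wrist while the position held at 601.9 mm.
- I then backed off straight and lifted clear.

**Last checks:**
- **Seating:** the pictures show the bar touching both stops and lying under both blades.
- **Position:** the base-pose fits put it within 2–4 mm of centred and within 0.003 rad of square.
- **Robot:** the gripper is clear and the wrist force is about zero.

**What disagreed:** the last wrist-camera fix read the hole spacing as 219 mm instead of 224 mm, and put the bar at x = 24 to 27 mm, depending on the base fit. The 24 mm reading is just below the allowed 25 to 33 mm. Corrected for that scale error the second fit gives about 30 mm, against 29 mm at home.

**Not measured:** I did not measure the fingers' lift or pressing force, the board's position or the bystanders' final positions. I judged the first two only from the pictures. I saw no unexpected contact on the way.

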